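Seat the round-bottomed rainwater jar in its dished stand and stopper it

ROBOT

A 6-joint arm with a two-finger parallel gripper is mounted at the origin on the work surface. World frame = base frame: x ahead of the robot, y to its left, z up, the work surface at z = 0. Lengths are in mm, angles in rad, forces in N, time in s.
With the tool pointing down it reaches from about 350 to 875 mm from the base axis. Payload 4.2 kg.
Tool frame: the origin (TCP) lies on the mounting face of the last link; the fingertips stand 173 mm ahead of it and the grasp point (between the pads) lies grip_point_offset ahead of it (grip_point_offset is the distance from the TCP to the grasp point, in mm); z points along the fingers, y is the line along which they close (so a half turn about z gives the same grasp; the last joint's range is limited). The gripper opens to 85 mm and grips with 20 to 120 N. Pads are 22 mm wide; open, the fingers measure 114 mm over their backs; the gripper's body (76 mm by 85 mm) begins 54 mm behind the grasp point. The pads swing forward as they close: fully open they stand 13 mm farther back than shut.
Start: joints at [1.577, 0.385, 0.008, 0, -1.194, -0.259], TCP at [156.291, 605.122, 404.712] pointing down, gripper open.
Joint ranges: [-3.14, 3.14], [-1.21, 2.06], [-1.07, 1.41], [-3.16, 2.05], [-2.99, -0.16], [-3.1, 3.1]. Speed limits (rad/s): [2.79, 2.79, 3.14, 3.14, 3.14, 3.14].

INTERFACE

Orientations are given as a unit quaternion [x, y, z, w].
In Python, from bench import read_state, get_image, job_done, recognise, place_of, grip_point_offset gives the robot as it stands. The module is installed in compiled form; this text tells all that it offers.
- The arm moves only by the tool carry_out, never from a script. Its arguments are lists of equal length, an entry for each row: "slide": the shift along the tool's x, y, z in m, a list of three; "roll": the turn about the tool's z in degrees; "claw": the finger opening in m, from 0 to 0.0854. A call has 1 to 8 rows; each row is the pose to reach, as a shift and turn from the pose commanded when the call began, along the tool's axes at that moment; what a row does not reach only later rows make up. A row lasts 1/8 s, in which the tool goes at most 62.5 mm and 10.7 degrees, less where a joint would pass 70% of its speed; a pose out of reach is approached as far as the arm can. A call with a gripper value outside its range is refused whole. The fingers move at their own pace and stop on an object; the grip force is fixed at half the most. Time passes only in rows, so rows that repeat a pose let the fingers close. It gives the time, the measured TCP pose, the force, the opening and the grip force at its end, in the units of the state.
- read_state(): the state, without advancing time (a new reading comes with each control period).
- get_image(name): name is "scene" or "top"; returns a dict with "img" (400x640x3 uint8, red, green, blue), "z_map" (400x640 float32, mm along the optical axis (not along the pixel's ray), 0 where there is no reading), "mtx" (3x3 intrinsics, pixels), "k1" (the pictures are not rectified: a ray, as slopes to the right and down, at radius r is drawn at 1 + k1 r^2 times it, then the intrinsics apply), "world_from_camera" (4x4, takes a point from camera to world coordinates). Camera axes: x right, y up, looking along -z (the intrinsics and any distortion apply to the point x, -y, -z); pixel columns grow to the right and rows downward; lengths in mm; the calibration is good to about 2 mm. A picture is of the moment at which its call begins.
- job_done(): hands the job in; it is judged then, once.
Trained networks look in a picture, given as the dict that the camera call returned (one of the last four; its "shot" number tells which), for a name from the list of things; names that differ only in an ending like _2 or _b are one class to them, and where a whole thing is asked for, a point or a joint stands for the part that bears it (a point fixed in the world has none). Each returns a list of dicts, best first, with "conf" (0 to 1); they miss things now and then, are a little off and sometimes report something else, mostly with a low value. They report only what shows in the picture. A call takes as long as a camera call. They do not tell look-alikes from the thing itself.
- recognise(picture, thing): "at" ([column, row] in pixels, amid what is visible of it).
- place_of(picture, thing): "at" ([column, row] in pixels: a listed point, or the origin of a listed thing).
The state is a dict: "clock": time; "joints": joint angles; "joint_vel": joint speeds; "joint_efforts": joint torques, N m; "position": TCP position; "ee_rot": TCP orientation; "contact_force": force on the tool from outside, world axes, zero at the start; "wrist_torque": the same for the moment, N m; "gripper_width": finger opening in mm; "grasp_force": force on a finger pad.
Only numpy, scipy, OpenCV 4.12 (cv2) and the standard library are available. Lean on these libraries where they do the work, as an engineer would, in place of code of your own. Each camera call takes 0.05 s, during which the arm holds its last target. There are 200 camera calls.

TASK

Pick the round-bottomed brown jar up by its neck and, keeping it upright, set it down gently in the stand with the hollowed top so that it sits centred and upright by itself, and let go. Then seat the larger of the two wooden stoppers fully home in the jar's mouth, ease it up by about a centimetre to check that it comes free without unseating the jar, and seat it fully home again and let go. Leave the flat-topped stand, the small stopper and the bonsai pot where they are, and do not push the hollowed stand about.

Things in the scene. Friction and masses are not known exactly. Their poses are not given: they have to be found in the camera images.
- jar (a point): Brown jar, 121 mm tall, 0.4 kg, loose, upright: a ball 90 mm across (centre 46 mm above its underside) on a flat foot 24 mm across; cylindrical neck 46 mm across from 85 to 121 mm above the underside. Point on its axis, half-way up (60.5 mm above the underside); z up along the axis. Grip the neck: its middle is 42 mm, the shoulder 24 mm above this point.
- jar_mouth (a point): Centre of the jar's open mouth, level with the top of its neck (60.5 mm above jar), z up along the jar's axis. The mouth is a funnel, 38 mm across at the top, 22 mm across at its floor 22 mm down.
- stand_rim (a point): Grey cast stand with a smooth cup-shaped top, loose, 0.6 kg, 58 mm tall, foot 94 mm across. Point: centre of the cup's rim, z up. The hollow is 84 mm across at the rim; its flank falls at 50 degrees to 52 mm across, 19 mm down; floor 28 mm down. With the jar seated, the ball rests on the flank and the jar's point is 34.5 mm above this point; friction alone holds its tilt, so let it go upright.
- stopper (a point): Larger wooden stopper, 56 mm tall, 40 g, standing loose on its narrow end: cone 23 mm across at the bottom, 42 mm at 26 mm up, then a knob 20 mm across, 30 mm tall. Point on its axis, half-way up (28 mm above the narrow end; knob's middle is 13 mm above it); z up. Fully home, this point is 7.4 mm above jar_mouth; a plain taper that lifts off freely.
- small_stopper (a point): The smaller stopper, same wood and form, 42 mm tall (cone 15 to 27 mm across, knob 14 mm across), too small for this jar. Leave it. Point on its axis, half-way up.
- flat_stand_top (a point): Grey cast stand with a flat top 96 mm across, 58 mm tall; leave it. Point at the centre of its flat top.
- bonsai_pot_rim (a point): Empty rectangular brown glazed bonsai pot, 120 x 150 mm, 58 mm tall; leave it. Point at the centre of its open top, level with the rim.
Things that resemble listed ones, but are neither listed nor needed, are in the scene too. Leave any green or white look-alike of the part that bears stopper alone.

How it is judged (in metres and radians):
On the way, in this order (a step that is already met when the one before it is completed fails the run):
1. the jar sits centred and upright in the hollowed stand, let go, its mouth still open (z of jar in the frame of stand_rim between 0.0315 and 0.0375 m and horizontal distance between jar and stand_rim below 0.006 m and angle between jar's own z axis and vertical below 0.15 rad and angle between stand_rim's own z axis and vertical below 0.05 rad and contact force between the fingers and jar_body below 0.05 N and linear speed of jar_body below 0.03 m/s and distance between stopper and jar_mouth above 0.05 m), for 0.3 s.
2. the larger stopper is home in the jar's mouth, the jar still seated (z of jar in the frame of stand_rim between 0.0315 and 0.0375 m and horizontal distance between jar and stand_rim below 0.006 m and angle between jar's own z axis and vertical below 0.15 rad and angle between stand_rim's own z axis and vertical below 0.05 rad and z of stopper in the frame of jar_mouth between 0.0054 and 0.0094 m and angle between the z axis of stopper and the z axis of jar_mouth, either way round below 0.12 rad and x of stopper in the frame of jar_mouth between -0.003 and 0.003 m and y of stopper in the frame of jar_mouth between -0.003 and 0.003 m), for 0.2 s.
3. the stopper is held more than 5 mm above its seat, the jar still seated (z of jar in the frame of stand_rim between 0.0315 and 0.0375 m and horizontal distance between jar and stand_rim below 0.006 m and angle between jar's own z axis and vertical below 0.15 rad and angle between stand_rim's own z axis and vertical below 0.05 rad and z of stopper in the frame of jar_mouth above 0.0124 m and contact force between the fingers and stopper_body above 0.3 N), for 0.1 s.
At the end, for the whole second after the job is handed in: Jar seated in the hollowed stand (height within 3 mm, centre within 6 mm, tilt under 0.15 rad), stand upright on the table; larger stopper home in its mouth (depth within 2 mm, each sideways axis within 3 mm, axes within 0.12 rad); both at rest and let go (all of step 2 and linear speed of each of jar_body, stopper_body below 0.02 m/s and height (world z) of stand_rim below 0.061 m); the robot touches nothing.
It fails at once if the jar is tipped more than 0.5 rad (angle between jar's own z axis and vertical above 0.5 rad).
It fails at once if the jar hits or is pressed on the hollowed stand with more than 50 N (contact force between jar_body and stand above 50 N).
It fails at once if the hollowed stand is moved more than 25 mm (distance of stand_rim from where it was at the start of the episode above 0.025 m).
It fails at once if a bystander (flat stand, small stopper, bonsai pot) is moved more than 20 mm (distance of any of flat_stand_top, small_stopper, bonsai_pot_rim from where it was at the start of the episode above 0.02 m).
It also fails if it takes over 69 s, if anything falls off the work surface, if the arm or the gripper's body presses on something with over 40 N, if the wrist force passes 120 N, or if a joint passes its speed limit or range.

## Working session

There is one attempt and no reset: what is moved stays moved. The work goes in short steps, Python scripts to look and compute and a tool call to move; the robot and the scene stay as the last step left them, time stands still between calls to the robot, and variables do not carry over. Pictures are saved under pics/ and viewed, at most 10 in all, crops included, and the job is handed in when it is done.

Besides the shell and the picture viewer there is one more tool, called in YAML: its name, and indented under it one key for each argument. carry_out: Moves the arm, as the interface text tells. Its arguments: {"type":"object","properties":{"slide":{"type":"array"},"roll":{"type":"array"},"claw":{"type":"array"}},"required":["slide","roll","claw"]}

```bash
mkdir -p pics
cat > h.py <<'E'
import numpy as np, cv2
from bench import *
from scipy.spatial.transform import Rotation as R
def ray(im,px):
    K=im["mtx"];d=np.array([(px[0]-K[0][2])/K[0][0],(px[1]-K[1][2])/K[1][1]])
    u=d.copy()
    for _ in range(20): u=d/(1+im["k1"]*(u@u))
    T=np.array(im["world_from_camera"]);return T[:3,3],T[:3,:3]@np.array([u[0],-u[1],-1])
def at_z(im,px,z):
    o,d=ray(im,px);return o+d*(z-o[2])/d[2]
def at_depth(im,px):
    o,d=ray(im,px);c,r=np.round(px).astype(int)
    return o+d*im["z_map"][r,c]
def cloud(im):
    h,w=im["z_map"].shape;K=np.array(im["mtx"])
    g=np.stack(np.meshgrid(np.arange(w),np.arange(h)),-1).reshape(-1,2).astype(float)
    d=(g-K[:2,2])/[K[0,0],K[1,1]];u=d.copy()
    for _ in range(10): u=d/(1+im["k1"]*(u**2).sum(1,keepdims=True))
    T=np.array(im["world_from_camera"]);D=np.c_[u[:,0],-u[:,1],-np.ones(len(u))]*im["z_map"].reshape(-1,1)
    return (D@T[:3,:3].T+T[:3,3]).reshape(h,w,3)
def save(im,n): cv2.imwrite("pics/"+n+".png",im["img"][:,:,::-1])
def tool(p):
    """world target of grasp point -> shift in tool axes (m)"""
    s=read_state();M=R.from_quat(s["ee_rot"]).as_matrix()
    g=np.array(s["position"])+M[:,2]*GPO
    return M.T@(np.array(p)-g)/1000
GPO=grip_point_offset() if callable(grip_point_offset) else grip_point_offset
E
python3 - <<'E'
from h import *
print(GPO); s=read_state(); print({k:np.round(v,3) for k,v in s.items()}); print(R.from_quat(s["ee_rot"]).as_matrix().round(3))
Z=dict(jar=60.5,jar_mouth=121,stand_rim=58,stopper=28,small_stopper=21,flat_stand_top=58,bonsai_pot_rim=58)
for n in("top","scene"):
    im=get_image(n);save(im,n+"0")
    print(n,np.array(im["world_from_camera"]).round(2)[:3])
    for t,z in Z.items():
        for r in place_of(im,t)[:4]: print(t,round(r["conf"],2),np.round(r["at"]),at_z(im,r["at"],z).round(1))
E
```

```text
154.70000000000002
{'clock': np.float64(0.0), 'joints': array([ 1.577,  0.386,  0.007, -0.   , -1.194, -0.259]), 'joint_vel': array([-0.002, -0.   ,  0.001,  0.002,  0.   , -0.   ]), 'joint_efforts': array([-0.0000e+00, -3.9228e+01,  1.8840e+01,  4.1860e+00, -5.0000e-03,
        0.0000e+00]), 'position': array([156.25 , 604.934, 403.627]), 'ee_rot': array([ 0.992, -0.126, -0.   ,  0.001]), 'contact_force': array([ 0.361, -0.098, -0.082]), 'wrist_torque': array([ 0.035,  0.036, -0.008]), 'grasp_force': np.float64(0.0), 'gripper_width': np.float64(85.472)}
[[ 0.968 -0.25  -0.   ]
 [-0.25  -0.968 -0.002]
 [ 0.     0.002 -1.   ]]
top [[-2.00000e-02  9.90000e-01 -1.30000e-01  3.92960e+02]
 [-1.00000e+00 -2.00000e-02  2.00000e-02 -6.41200e+01]
 [ 2.00000e-02  1.30000e-01  9.90000e-01  1.01971e+03]]
jar 0.77 [270. 154.] [632.6  21.6  60.5]
jar_mouth 0.93 [270. 152.] [621.2  18.2 121. ]
stand_rim 0.78 [161. 193.] [542.3 277.7  58. ]
stopper 0.81 [235. 223.] [471.3 110.1  28. ]
stopper 0.55 [244. 260.] [381.7  89.7  28. ]
stopper 0.52 [224. 190.] [551.3 137.3  28. ]
stopper 0.48 [270. 235.] [
[... 173 characters left out ...]
 58. ]
scene [[ 4.50000e-01 -5.30000e-01  7.20000e-01  1.13633e+03]
 [ 8.90000e-01  2.50000e-01 -3.80000e-01 -3.96300e+02]
 [ 2.00000e-02  8.10000e-01  5.80000e-01  6.13560e+02]]
jar 0.91 [373. 235.] [622.7  19.6  60.5]
jar_mouth 0.57 [377. 214.] [622.3  20.4 121. ]
stand_rim 0.84 [435. 192.] [542.4 272.1  58. ]
stand_rim 0.2 [370. 200.] [499.2  90.8  58. ]
stopper 0.76 [342. 186.] [374.1  83.   28. ]
stopper 0.72 [366. 199.] [456.8 112.2  28. ]
stopper 0.47 [336. 206.] [453.3  20.5  28. ]
stopper 0.47 [392. 216.] [550.8 130.   28. ]
small_stopper 0.59 [315. 220.] [473.8 -52.   21. ]
flat_stand_top 0.96 [239. 273.] [ 604.1 -288.6   58. ]
bonsai_pot_rim 0.72 [156. 238.] [ 423.8 -423.7   58. ]
```

View pics/top0.png

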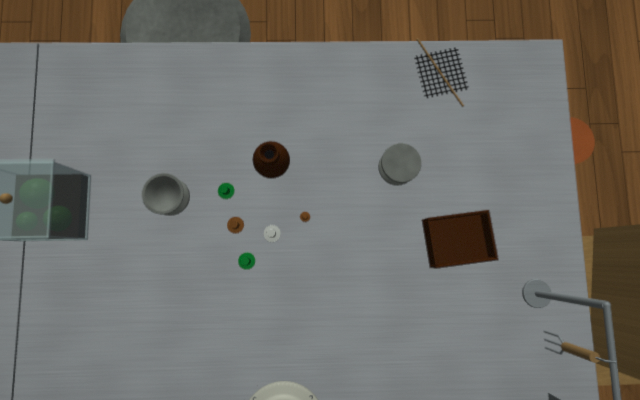

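View pics/scene0.png

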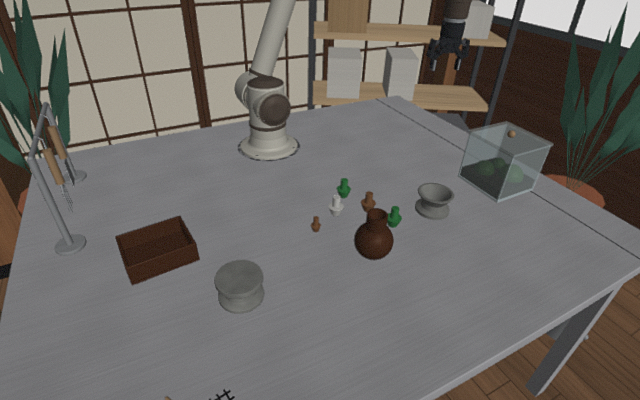

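The brown stopper is at top (235,225) and scene (368,203). The two green ones and the white one are look-alikes, and the hollowed stand is at top (165,193). I'll refine with the depth clouds.

```bash
cat >> h.py <<'E'
from scipy.optimize import least_squares
def circ(p,r=None):
    c=np.median(p,0)
    f=(lambda q:np.hypot(*(p-q[:2]).T)-(r or q[2]))
    s=least_squares(f,[*c,r or 20],loss="soft_l1",f_scale=1.5).x
    return s.round(1)
def near(C,xy,rad,lo,hi):
    m=(np.hypot(C[...,0]-xy[0],C[...,1]-xy[1])<rad)&(C[...,2]>lo)&(C[...,2]<hi);return C[m]
E
python3 - <<'E'
from h import *
G=dict(jar=((622,20),60,[(114,130),(90,112),(20,75)],[0,23,45]),stand=((542,275),65,[(52,64)],[0]),st=((464,111),32,[(33,52),(45,62),(15,27)],[10,0,0]))
for n in("top","scene"):
    im=get_image(n);C=cloud(im)
    for k,(xy,rad,zs,rr) in G.items():
        q=near(C,xy,rad,8,200);print(n,k,"n",len(q),"ztop",np.percentile(q[:,2],[95,99]).round(1),"box",q[:,:2].min(0).round(),q[:,:2].max(0).round())
        for (a,b),r in zip(zs,rr):
            p=near(C,xy,rad,a,b)
            if len(p)>5: print("   ",a,b,len(p),p.mean(0).round(1),circ(p[:,:2],r or None))
    T=near(C,(560,560),160,15,600);print("terr",T.min(0).round(),T.max(0).round()) if len(T) else 0
E
```

```text
top jar n 1092 ztop [119.8 122. ] box [576. -22.] [664.  64.]
    114 130 166 [622.1  22.4 118.9] [620.4  21.8  20.2]
    90 112 196 [619.4  21.7 101.9] [608.2  34.1  23. ]
    20 75 474 [606.7  17.   64.4] [625.6  23.9  45. ]
top stand n 1503 ztop [58.3 59.6] box [493. 227.] [589. 323.]
    52 64 535 [542.2 276.2  56.1] [541.2 273.8  43.2]
top st n 225 ztop [56.4 57.8] box [447.  92.] [486. 131.]
    33 52 12 [464.8 104.   45.1] [467.  110.9  10. ]
    45 62 64 [466.8 110.1  54.6] [466.9 110.4   7.3]
    15 27 125 [466.7 109.9  24.7] [467.3 112.2  16.5]
terr [436. 463.  15.] [605. 633. 180.]
scene jar n 1483 ztop [119.3 121.1] box [588. -24.] [669.  59.]
    114 130 164 [623.6  20.7 118.5] [624.3  19.4  20.5]
    90 112 242 [629.9  15.3 102.8] [623.5  20.   23. ]
    20 75 766 [647.    1.3  55.1] [680.9 -27.4  45. ]
scene stand n 1004 ztop [57.8 58.8] box [496. 225.] [592. 321.]
    52 64 277 [543.2 275.9  56.1] [544.8 271.7  43.4]
scene st n 194 ztop [55.3 56.5] box [448.  88.] [489. 128.]
    33 52 47 [474.1 104.5  43.1] [468.3 109.5  10. ]
    45 62 46 [471.6 106.7  52.4] [469.9 108.2   7.9]
    15 27 92 [474.7 104.5  23.5] [469.3 108.3  16.8]
terr [434. 463.  15.] [605. 638. 179.]
```

Run:
```python
from h import *
print(tool([622.3,20.6,240]),tool([622.3,20.6,105]))
```

```text
[0.59741129 0.44939027 0.01000638] [0.5974143  0.44939928 0.14500638]
```

carry_out:
  slide:
    - [0.045,0.034,0]
    - [0.09,0.068,0]
    - [0.135,0.101,0]
    - [0.18,0.135,0]
    - [0.224,0.168,0]
    - [0.264,0.199,0]
    - [0.299,0.225,0]
    - [0.299,0.225,0]
  roll: [0,0,0,0,0,0,0,0]
  claw: [0.085,0.085,0.085,0.085,0.085,0.085,0.085,0.085]

```text
clock: 1.9
position: [390.7, 310.4, 404.9]
ee_rot: [0.992, -0.128, 0.0, -0.0]
contact_force: [0.1, 1.2, -0.1]
gripper_width: 84.8
grasp_force: 0.0
```

carry_out:
  slide:
    - [0.045,0.034,0]
    - [0.09,0.068,0]
    - [0.135,0.101,0]
    - [0.18,0.135,0]
    - [0.224,0.168,0]
    - [0.264,0.199,0]
    - [0.2984,0.2244,0]
    - [0.2984,0.2244,0]
  roll: [0,0,0,0,0,0,0,0]
  claw: [0.085,0.085,0.085,0.085,0.085,0.085,0.085,0.085]

```text
clock: 2.9
position: [623.7, 19.3, 403.7]
ee_rot: [0.992, -0.128, -0.0, 0.0]
contact_force: [0.4, 0.5, 0.1]
gripper_width: 85.0
grasp_force: 0.0
```

Run:
```python
from h import *
s=read_state();print(s["clock"],s["position"],s["contact_force"]);print(tool([622.3,20.6,105]))
```

```text
2.9 [623.66780155  19.31617233 403.73737451] [0.38280535 0.45172108 0.12836359]
[-0.00147159 -0.00105177  0.14403779]
```

carry_out:
  slide:
    - [-0.001,-0.001,0.04]
    - [-0.0015,-0.001,0.08]
    - [-0.0015,-0.001,0.11]
    - [-0.0015,-0.001,0.13]
    - [-0.0015,-0.001,0.145]
    - [-0.0015,-0.001,0.145]
  roll: [0,0,0,0,0,0]
  claw: [0.085,0.085,0.085,0.085,0.085,0.085]

```text
clock: 3.65
position: [620.7, 22.8, 258.8]
ee_rot: [0.992, -0.126, -0.001, 0.0]
contact_force: [-0.3, -0.4, 0.4]
gripper_width: 84.8
grasp_force: 0.0
```

Run:
```python
from h import *
s=read_state();print(s["contact_force"]);print(tool([622.3,20.6,104]))
im=get_image("scene");a=im["img"][130:290,270:510];cv2.imwrite("pics/s1.png",cv2.resize(a,None,fx=3,fy=3)[:,:,::-1])
```

```text
[-0.34425799 -0.40309538  0.4006734 ]
[0.00239438 0.00154071 0.00011886]
```

View pics/s1.png

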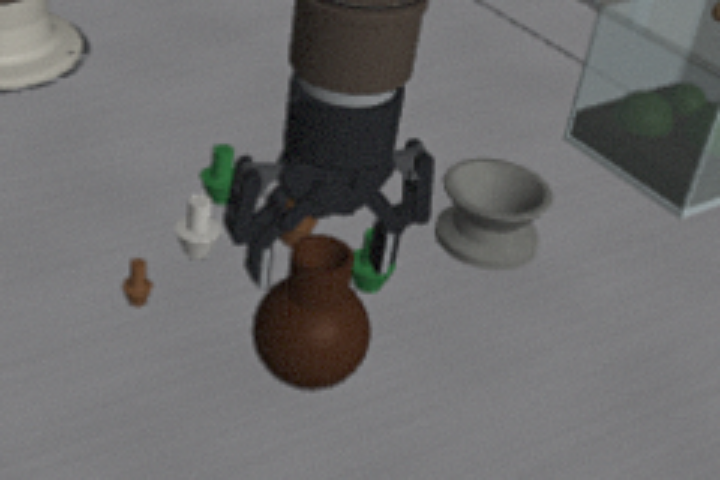

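The fingers straddle the neck (crop 258 and 385, neck 320), so I'll close.

carry_out:
  slide:
    - [0.001,0.0005,0]
    - [0.001,0.0005,0]
    - [0.001,0.0005,0]
    - [0.001,0.0005,0]
    - [0.001,0.0005,0]
    - [0.001,0.0005,0]
  roll: [0,0,0,0,0,0]
  claw: [0.07,0.06,0.05,0.04,0.04,0.04]

```text
clock: 4.45
position: [622.3, 21.2, 260.6]
ee_rot: [0.992, -0.126, 0.001, -0.0]
contact_force: [-0.3, -0.5, 5.4]
gripper_width: 45.1
grasp_force: 61.6
```

carry_out:
  slide:
    - [0,0,0]
    - [0,0,0]
    - [0,0,-0.01]
    - [0,0,-0.03]
    - [0,0,-0.06]
    - [0,0,-0.09]
    - [0,0,-0.1]
    - [0,0,-0.1]
  roll: [0,0,0,0,0,0,0,0]
  claw: [0.04,0.04,0.04,0.04,0.04,0.04,0.04,0.04]

```text
clock: 5.45
position: [621.6, 21.2, 359.1]
ee_rot: [0.992, -0.126, -0.001, -0.0]
contact_force: [-0.0, 0.2, -3.5]
gripper_width: 45.4
grasp_force: 61.9
```

Run:
```python
from h import *
for n in("scene","top"):
    im=get_image(n)
    for t,z in(("jar",160),("jar_mouth",221)):
        for r in place_of(im,t)[:2]: print(n,t,round(r["conf"],2),at_z(im,r["at"],z).round(1))
    if n=="scene":
        cv2.imwrite("pics/s2.png",cv2.resize(im["img"][80:280,270:510],None,fx=3,fy=3)[:,:,::-1])
    C=cloud(im);p=near(C,(622,20),52,75,250); 
    # ball fit (brown pixels only)
    m=(np.hypot(C[...,0]-622,C[...,1]-20)<55)&(C[...,2]>95)&(C[...,2]<240)&(im["img"][...,0].astype(int)-im["img"][...,2]>15)
    p=C[m];lo=p[p[:,2]<175]
    print(n,len(p),p[:,2].min(),p[:,2].max(), least_squares(lambda q:np.linalg.norm(lo-q,axis=1)-45,[622,20,140],loss="soft_l1").x.round(1))
s=read_state();print(s["position"],s["clock"],s["contact_force"],tool([542.6,273.5,0]))
```

```text
scene jar 0.97 [614.2  29.7 160. ]
scene jar_mouth 0.82 [622.3  12.5 221. ]
scene 1499 118.1398758649434 220.26937069746265 [621.5  21.1 143.4]
top jar 0.62 [622.2  15.6 160. ]
top jar_mouth 0.92 [628.9  17.2 221. ]
top 654 149.7787983603829 219.9818081998543 [619.9  22.1 141.4]
[621.81821934  21.18995814 358.43975626] 5.75 [ 0.71080922  0.23184094 -2.52091255] [-0.13910849 -0.22480787  0.20380411]
```

View pics/s2.png

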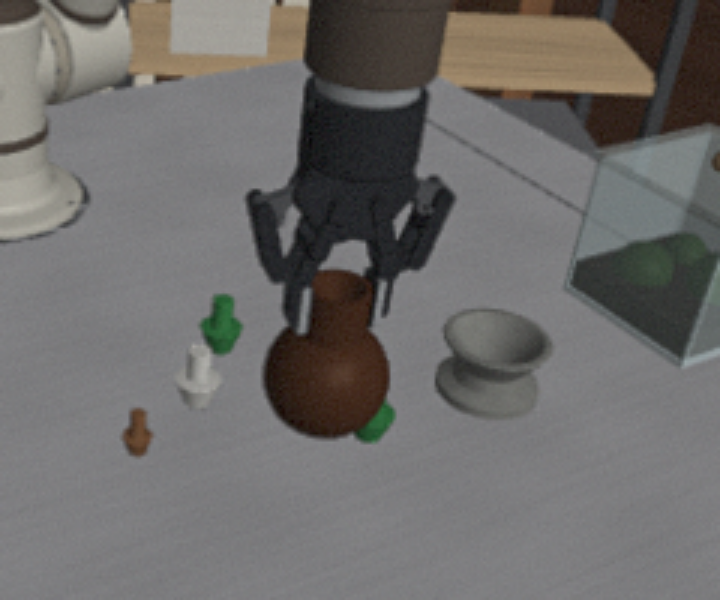

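The jar is held upright, with its axis under the TCP. I'll carry it over the stand.

carry_out:
  slide:
    - [-0.01,-0.016,0]
    - [-0.035,-0.056,0]
    - [-0.06,-0.097,0]
    - [-0.085,-0.137,0]
    - [-0.11,-0.178,0]
    - [-0.13,-0.21,0]
    - [-0.139,-0.2245,0]
    - [-0.139,-0.2245,0]
  roll: [0,0,0,0,0,0,0,0]
  claw: [0.04,0.04,0.04,0.04,0.04,0.04,0.04,0.04]

```text
clock: 6.75
position: [542.9, 274.7, 359.5]
ee_rot: [0.992, -0.125, -0.0, 0.0]
contact_force: [-0.1, -0.2, -2.7]
gripper_width: 45.5
grasp_force: 62.3
```

```bash
cat > b.py <<'E'
from h import *
def ball(im,xy,lo=60):
    C=cloud(im);I=im["img"].astype(int)
    m=(np.hypot(C[...,0]-xy[0],C[...,1]-xy[1])<55)&(C[...,2]>lo)&(I[...,0]-I[...,2]>15)
    p=C[m];zt=p[:,2].max();l=p[p[:,2]<zt-42]
    b=least_squares(lambda q:np.linalg.norm(l-q,axis=1)-45,[*xy,zt-75],loss="soft_l1").x.round(1)
    g=(np.hypot(C[...,0]-xy[0],C[...,1]-xy[1])<65)&(C[...,2]>52)&(C[...,2]<64)&(abs(I[...,0]-I[...,2])<15)
    print("ball",b,"ztop",zt.round(1),"rim",circ(C[g][:,:2],43.2) if g.sum()>20 else None,g.sum())
if __name__=="__main__":
    for n in("scene","top"): ball(get_image(n),(542.6,273.5),95)
    for _ in range(2): get_image("top");s=read_state();print(s["clock"],s["position"].round(1) if hasattr(s["position"],"round") else s["position"],s["contact_force"],s["ee_rot"])
    print(tool([542.6,273.5,0]))
E
python3 b.py
```

```text
ball [587.8 240.  191.6] ztop 464.5 rim [544.8 272.   43.2] 274
ball [542.6 274.8 145.1] ztop 547.5 rim [541.5 274.   43.2] 294
6.9 [543.6 272.7 359.6] [-0.1782802   0.05268881 -4.00493984] [ 9.91974329e-01 -1.26439059e-01 -1.73015804e-04  2.53756375e-04]
6.95 [543.7 272.5 359.7] [ 0.31397754  0.60998389 -3.75716978] [ 9.91946961e-01 -1.26653781e-01 -1.01215634e-04  1.89236897e-04]
[-0.00128465 -0.00086302  0.20495674]
```

carry_out:
  slide:
    - [0,0,0.01]
    - [0,0,0.025]
    - [0,0,0.04]
    - [0,0,0.05]
    - [0,0,0.056]
    - [0,0,0.059]
    - [0,0,0.06]
    - [0,0,0.06]
  roll: [0,0,0,0,0,0,0,0]
  claw: [0.04,0.04,0.04,0.04,0.04,0.04,0.04,0.04]

```text
clock: 7.95
position: [543.6, 273.4, 300.1]
ee_rot: [0.992, -0.126, 0.0, -0.0]
contact_force: [-0.3, -0.9, -4.3]
gripper_width: 45.4
grasp_force: 62.3
```

carry_out:
  slide:
    - [0,0,0.001]
    - [0,0,0.002]
    - [0,0,0.003]
    - [0,0,0.004]
    - [0,0,0.004]
    - [0,0,0.004]
  roll: [0,0,0,0,0,0]
  claw: [0.04,0.04,0.04,0.04,0.04,0.04]

```text
clock: 8.7
position: [543.5, 273.3, 295.7]
ee_rot: [0.992, -0.126, 0.0, 0.0]
contact_force: [0.6, 0.8, -2.9]
gripper_width: 45.4
grasp_force: 62.3
```

```bash
cat > c.py <<'E'
from h import *
def chk(im,xy=(543.6,272.6)):
    C=cloud(im);I=im["img"].astype(int);D=np.hypot(C[...,0]-xy[0],C[...,1]-xy[1]);br=I[...,0]-I[...,2]>15
    l=C[(D<55)&br&(C[...,2]>60)&(C[...,2]<112)]
    b=least_squares(lambda q:np.linalg.norm(l-q,axis=1)-45,[*xy,80],loss="soft_l1").x.round(1)
    n=C[(D<30)&br&(C[...,2]>146)&(C[...,2]<160)]
    g=(D<65)&(C[...,2]>52)&(C[...,2]<64)&~br
    print("ball",b,len(l),"mouth",circ(n[:,:2],20.3) if len(n)>10 else 0,"rim",circ(C[g][:,:2],43.2) if g.sum()>20 else None,g.sum())
if __name__=="__main__":
    for n in("scene","top"): chk(get_image(n))
    s=read_state();print(s["clock"],s["position"],s["contact_force"],s["ee_rot"])
E
python3 c.py
```

```text
ball [543.5 273.9  80.2] 545 mouth [545.5 271.2  20.3] rim [544.5 273.3  43.2] 162
ball [543.  274.   79.6] 505 mouth [542.3 270.9  20.3] rim [540.7 273.   43.2] 209
8.8 [543.54336005 273.31889732 295.76431718] [ 0.37355668 -0.03867857 -3.10379192] [ 9.92021805e-01 -1.26066398e-01  4.76071877e-05 -1.83847531e-05]
```

carry_out:
  slide:
    - [0,0,0.0005]
    - [0,0,0.001]
    - [0,0,0.0015]
    - [0,0,0.002]
    - [0,0,0.002]
    - [0,0,0.002]
  roll: [0,0,0,0,0,0]
  claw: [0.04,0.04,0.04,0.04,0.04,0.04]

```text
clock: 9.55
position: [543.5, 273.5, 293.9]
ee_rot: [0.992, -0.126, 0.0, -0.0]
contact_force: [-0.1, -0.0, -2.1]
gripper_width: 45.4
grasp_force: 62.4
```

carry_out:
  slide:
    - [0,0,0.0005]
    - [0,0,0.001]
    - [0,0,0.001]
    - [0,0,0.001]
  roll: [0,0,0,0]
  claw: [0.04,0.04,0.04,0.04]

```text
clock: 10.05
position: [543.5, 273.6, 293.2]
ee_rot: [0.992, -0.126, 0.0, -0.0]
contact_force: [-2.7, 2.2, 1.9]
gripper_width: 45.3
grasp_force: 62.7
```

Contact is on one flank, pushing the jar toward -x,+y. I'll shift about 1.2 mm that way and lower.

carry_out:
  slide:
    - [-0.0006,-0.0003,0]
    - [-0.0012,-0.0005,0]
    - [-0.0012,-0.0005,0.0005]
    - [-0.0012,-0.0005,0.001]
    - [-0.0012,-0.0005,0.001]
    - [-0.0012,-0.0005,0.001]
  roll: [0,0,0,0,0,0]
  claw: [0.04,0.04,0.04,0.04,0.04,0.04]

```text
clock: 10.8
position: [542.7, 274.2, 292.5]
ee_rot: [0.992, -0.126, 0.001, -0.0]
contact_force: [-2.0, 2.2, 5.7]
gripper_width: 45.3
grasp_force: 63.0
```

carry_out:
  slide:
    - [-0.0004,-0.0002,0]
    - [-0.0009,-0.0005,0]
    - [-0.0009,-0.0005,0.0003]
    - [-0.0009,-0.0005,0.0003]
  roll: [0,0,0,0]
  claw: [0.04,0.04,0.04,0.04]

```text
clock: 11.3
position: [542.3, 274.5, 292.5]
ee_rot: [0.992, -0.126, 0.001, 0.0]
contact_force: [-0.4, -0.1, 6.2]
gripper_width: 45.9
grasp_force: 63.1
```

```bash
python3 c.py
```

```text
ball [542.4 274.9  76.7] 598 mouth [544.8 272.1  20.3] rim [544.9 272.9  43.2] 160
ball [542.  274.9  76.3] 575 mouth [541.4 272.8  20.3] rim [540.6 272.9  43.2] 199
11.4 [542.34608906 274.47695396 292.49810786] [ 0.2860172  -0.81101757  5.78688158] [ 9.92043158e-01 -1.25894199e-01  1.01179905e-03  9.52881393e-06]
```

carry_out:
  slide:
    - [0,0,-0.0004]
    - [0,0,-0.0006]
    - [0,0,-0.0006]
    - [0,0,-0.0006]
    - [0,0,-0.0006]
    - [0,0,-0.0006]
    - [0,0,-0.0006]
    - [0,0,-0.0006]
  roll: [0,0,0,0,0,0,0,0]
  claw: [0.04,0.04,0.046,0.048,0.052,0.058,0.066,0.075]

```text
clock: 12.4
position: [541.7, 274.8, 291.9]
ee_rot: [0.992, -0.126, -0.0, 0.0]
contact_force: [0.0, -0.3, -0.7]
gripper_width: 75.1
grasp_force: 0.0
```

```bash
python3 c.py
```

```text
ball [542.4 274.9  76.7] 582 mouth [544.2 272.7  20.3] rim [545.1 272.5  43.2] 158
ball [542.  275.   76.1] 499 mouth [541.1 273.   20.3] rim [540.7 272.8  43.2] 200
12.5 [541.71036633 274.83256134 292.03726807] [-1.03773263  0.17800677  0.8563684 ] [ 9.92020672e-01 -1.26075318e-01 -4.85887816e-07 -3.12885986e-05]
```

Jar is seated and let go. Now up and over to the stopper.

carry_out:
  slide:
    - [0,0,-0.02]
    - [0,0,-0.055]
    - [0,0,-0.09]
    - [0,0,-0.11]
    - [0,0,-0.11]
  roll: [0,0,0,0,0]
  claw: [0.085,0.085,0.085,0.085,0.085]

```text
clock: 13.12
position: [541.8, 274.9, 403.9]
ee_rot: [0.992, -0.126, 0.001, -0.002]
contact_force: [0.4, 0.3, -0.3]
gripper_width: 84.9
grasp_force: 0.0
```

Run:
```python
from h import *
from c import chk
for n in("top","scene"):
    im=get_image(n);chk(im)
    for r in place_of(im,"stopper")[:4]: print(round(r["conf"],2),at_z(im,r["at"],28).round(1))
s=read_state();print(s["clock"],s["position"],tool([468.3,109.8,203-GPO]))
a=im["img"][130:250,300:500];cv2.imwrite("pics/s3.png",cv2.resize(a,None,fx=4,fy=4)[:,:,::-1])
```

```text
ball [541.9 275.1  76.4] 604 mouth [541.1 273.2  20.3] rim [540.7 272.9  43.2] 199
0.75 [465.1 109.6  28. ]
0.74 [379.   80.7  28. ]
0.53 [545.3 136.   28. ]
ball [542.5 275.   76.4] 596 mouth [544.3 272.1  20.3] rim [544.8 272.8  43.2] 161
0.72 [555.4 131.   28. ]
0.65 [394.   66.4  28. ]
0.55 [468.7 106.8  28. ]
0.51 [450.2  27.7  28. ]
13.325 [541.48502288 274.66628355 400.3913424 ] [-0.0288941   0.17715746  0.19784165]
```

View pics/s3.png

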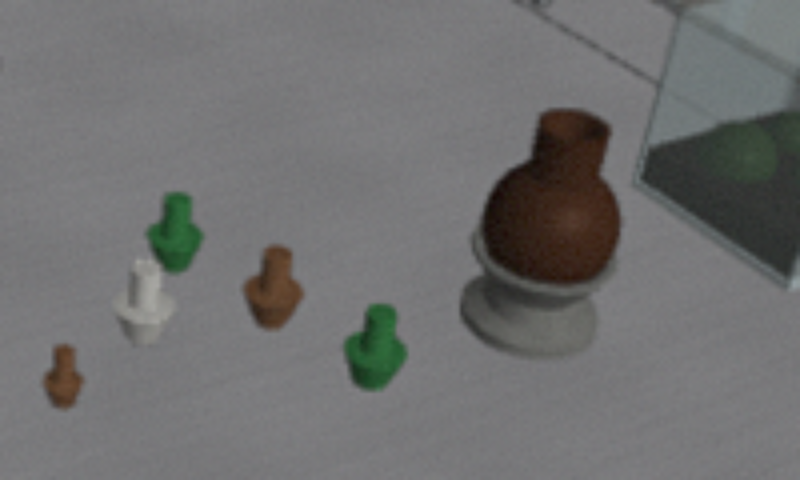

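The jar sits upright in the stand, with its mouth at crop (570,120). The brown stopper stands at crop (273,290), clear of the green ones.

carry_out:
  slide:
    - [-0.005,0.03,0]
    - [-0.014,0.08,0]
    - [-0.021,0.13,0.01]
    - [-0.027,0.165,0.04]
    - [-0.029,0.177,0.08]
    - [-0.029,0.177,0.11]
    - [-0.029,0.177,0.12]
    - [-0.029,0.177,0.12]
  roll: [0,0,0,0,0,0,0,0]
  claw: [0.085,0.07,0.055,0.05,0.05,0.05,0.05,0.05]

```text
clock: 14.32
position: [469.6, 110.9, 281.5]
ee_rot: [0.992, -0.126, -0.001, 0.001]
contact_force: [-0.2, 0.4, 0.6]
gripper_width: 49.7
grasp_force: 0.0
```

Run:
```python
from h import *
for n in("top","scene"):
    im=get_image(n);C=cloud(im);I=im["img"].astype(int)
    m=(np.hypot(C[...,0]-468,C[...,1]-110)<30)&(C[...,2]>8)&(C[...,2]<60)&(I[...,0]-I[...,2]>15)
    p=C[m];k=p[p[:,2]>31];print(n,len(p),p.mean(0).round(1),circ(k[:,:2],10) if len(k)>5 else 0)
s=read_state();print(s["clock"],s["position"],tool([468.3,109.8,203-GPO]))
a=im["img"][100:250,280:480];cv2.imwrite("pics/s4.png",cv2.resize(a,None,fx=4,fy=4)[:,:,::-1])
```

```text
top 35 [452.5 110.   24.7] 0
scene 183 [474.8 105.3  32.6] [467.8 108.5  10. ]
14.425 [469.94162052 111.17452159 282.84958181] [-0.00158417  0.00197785  0.07984567]
```

View pics/s4.png

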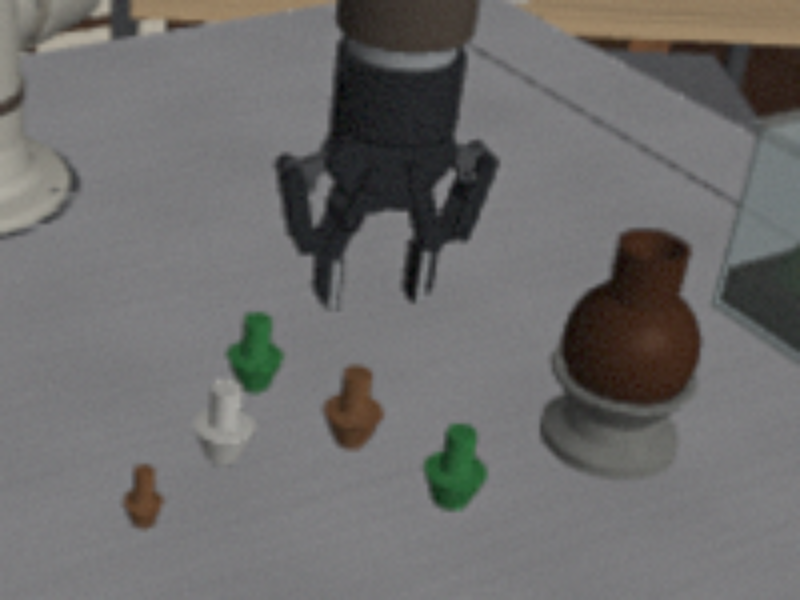

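The open gripper (crop 330–425) is over the brown stopper (355,410) and clear of its neighbours. Descending.

carry_out:
  slide:
    - [-0.0015,0.002,0.02]
    - [-0.0015,0.002,0.045]
    - [-0.0015,0.002,0.065]
    - [-0.0015,0.002,0.075]
    - [-0.0015,0.002,0.079]
    - [-0.0015,0.002,0.079]
  roll: [0,0,0,0,0,0]
  claw: [0.05,0.05,0.05,0.05,0.05,0.05]

```text
clock: 15.18
position: [467.7, 109.3, 203.5]
ee_rot: [0.992, -0.126, 0.0, -0.0]
contact_force: [0.1, -0.2, -0.2]
gripper_width: 50.2
grasp_force: 0.0
```

Run:
```python
from h import *
im=get_image("scene");C=cloud(im);I=im["img"].astype(int)
m=(np.hypot(C[...,0]-468,C[...,1]-110)<30)&(C[...,2]>8)&(C[...,2]<60)&(I[...,0]-I[...,2]>15)
p=C[m];k=p[p[:,2]>31];print(len(p),len(k),circ(k[:,:2],10) if len(k)>5 else 0)
s=read_state();print(s["clock"],s["position"],tool([468.3,109.8,202-GPO]))
a=im["img"][130:230,310:430];cv2.imwrite("pics/s5.png",cv2.resize(a,None,fx=6,fy=6,interpolation=2)[:,:,::-1])
```

```text
184 74 [468.2 108.9  10. ]
15.225 [467.75528748 109.34271678 203.67877533] [ 0.00024216 -0.00042119  0.00167964]
```

View pics/s5.png

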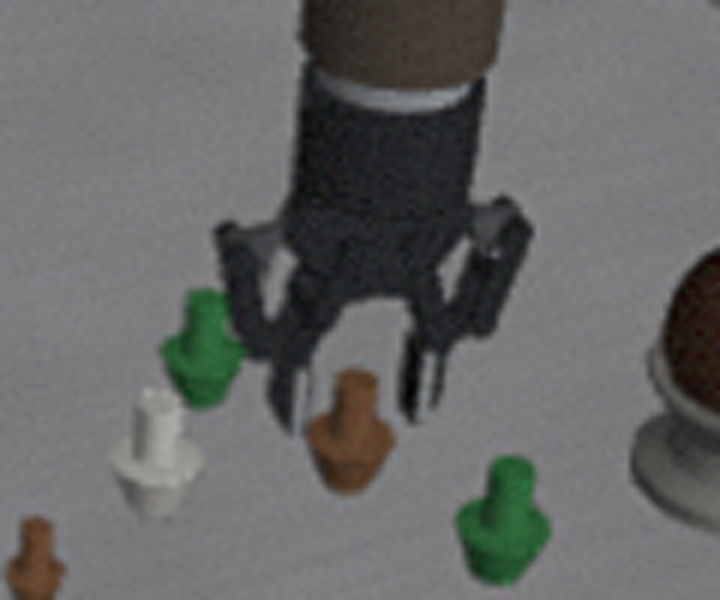

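The fingers (crop 297 and 420) are centred on the knob (357). Closing and lifting.

carry_out:
  slide:
    - [0,0,0.001]
    - [0,0,0.001]
    - [0,0,0.001]
    - [0,0,0.001]
    - [0,0,0.001]
    - [0,0,0.001]
    - [0,0,0.001]
    - [0,0,0.001]
  roll: [0,0,0,0,0,0,0,0]
  claw: [0.04,0.032,0.026,0.022,0.018,0.014,0.014,0.014]

```text
clock: 16.23
position: [467.5, 109.2, 202.2]
ee_rot: [0.992, -0.126, 0.0, -0.0]
contact_force: [-0.9, -0.2, 3.5]
gripper_width: 18.4
grasp_force: 58.5
```

carry_out:
  slide:
    - [0,0,-0.01]
    - [0,0,-0.04]
    - [0,0,-0.08]
    - [0,0,-0.13]
    - [0,0,-0.17]
    - [0,0,-0.19]
    - [0,0,-0.19]
    - [0,0,-0.19]
  roll: [0,0,0,0,0,0,0,0]
  claw: [0.014,0.014,0.014,0.014,0.014,0.014,0.014,0.014]

```text
clock: 17.23
position: [466.9, 108.9, 390.9]
ee_rot: [0.992, -0.126, -0.001, 0.0]
contact_force: [0.2, -0.4, -0.1]
gripper_width: 18.1
grasp_force: 58.6
```

```bash
cat > d.py <<'E'
from h import *
im=get_image("scene");s=read_state();T=np.array(s["position"])
C=cloud(im);I=im["img"].astype(int)
m=(np.hypot(C[...,0]-T[0],C[...,1]-T[1])<35)&(abs(C[...,2]-T[2]+180)<45)&(I[...,0]-I[...,2]>20)
p=C[m]-T;print(len(p),"z rel TCP",p[:,2].min().round(1),p[:,2].max().round(1))
for a in range(-205,-160,5):
    q=p[(p[:,2]>a)&(p[:,2]<=a+5)]
    if len(q)>3: print(a,len(q),q.mean(0).round(1),np.ptp(q[:,:2],axis=0).round(1))
print(s["clock"],T,s["contact_force"],s["gripper_width"],tool([542,274.8,420-GPO]))
px=np.argwhere(m).mean(0).astype(int);a=im["img"][px[0]-40:px[0]+40,px[1]-50:px[1]+50]
cv2.imwrite("pics/s6.png",cv2.resize(a,None,fx=6,fy=6,interpolation=2)[:,:,::-1])
E
python3 d.py
```

```text
206 z rel TCP -200.6 -144.8
-200 12 [  10.4   -5.2 -197.6] [ 8.2 18.5]
-195 15 [  11.3   -6.4 -192.6] [11.7 22.9]
-190 16 [  13.3   -7.  -187.4] [13.9 24.5]
-185 18 [  13.3   -9.3 -182.6] [14.7 25.8]
-180 56 [  10.4   -7.4 -176.9] [34.8 35.3]
-175 18 [   8.6   -3.1 -173.1] [11.7 25. ]
-170 13 [   7.5   -2.1 -167.5] [ 5.8 16.9]
-165 11 [   8.4   -1.8 -162.1] [ 5.  15.8]
17.275 [467.02558545 108.97091915 390.61246895] [-0.61371028 -0.10246631  0.16701751] 17.81610639823291 [ 0.03136054 -0.17953657 -0.02977283]
```

View pics/s6.png

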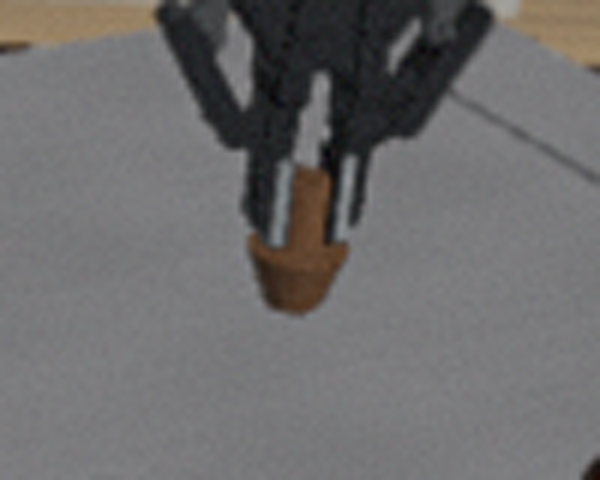

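The stopper is held upright by the knob, with its narrow end about 202 mm below the TCP. Carrying it over the mouth.

carry_out:
  slide:
    - [0.003,-0.02,0]
    - [0.01,-0.06,0]
    - [0.018,-0.105,0]
    - [0.025,-0.145,0]
    - [0.03,-0.17,0]
    - [0.031,-0.1795,0]
    - [0.031,-0.1795,0]
    - [0.031,-0.1795,0]
  roll: [0,0,0,0,0,0,0,0]
  claw: [0.014,0.014,0.014,0.014,0.014,0.014,0.014,0.014]

```text
clock: 18.27
position: [542.0, 274.6, 391.9]
ee_rot: [0.992, -0.126, -0.0, 0.0]
contact_force: [-0.0, -0.3, 0.1]
gripper_width: 18.3
grasp_force: 58.6
```

Run:
```python
from h import *
im=get_image("scene");s=read_state();T=np.array(s["position"])
C=cloud(im);I=im["img"].astype(int)
def f(lo,hi,r):
    m=(np.hypot(C[...,0]-T[0],C[...,1]-T[1])<30)&(C[...,2]>lo)&(C[...,2]<hi)&(I[...,0]-I[...,2]>15)
    p=C[m];print(lo,hi,len(p),circ(p[:,:2],r))
z0=T[2]-202
f(z0+2,z0+8,13.3);f(z0+10,z0+16,16.2);f(z0+16,z0+22,18.5);f(z0+30,z0+54,10);f(90+40,150,23);f(147,157,20.3)
get_image("scene");s=read_state();print(s["clock"],s["position"],s["contact_force"],tool([542,274.8,340-GPO]))
```

```text
192.2020070016892 198.2020070016892 17 [561.2 259.4  13.3]
200.2020070016892 206.2020070016892 23 [563.7 254.2  16.2]
206.2020070016892 212.2020070016892 24 [565.9 253.5  18.5]
220.2020070016892 244.2020070016892 56 [541.9 274.6  10. ]
130 150 171 [542.5 272.4  23. ]
147 157 83 [544.1 272.8  20.3]
18.375 [542.06276522 274.36795174 392.35308865] [-0.30463897  0.56554406 -0.81588633] [-0.00018535 -0.00037083  0.05235313]
```

carry_out:
  slide:
    - [0,0,0.012]
    - [0,0,0.025]
    - [0,0,0.037]
    - [0,0,0.044]
    - [0,0,0.048]
    - [0,0,0.05]
    - [0,0,0.051]
    - [0,0,0.051]
  roll: [0,0,0,0,0,0,0,0]
  claw: [0.014,0.014,0.014,0.014,0.014,0.014,0.014,0.014]

```text
clock: 19.38
position: [542.4, 275.2, 341.3]
ee_rot: [0.992, -0.126, 0.0, -0.0]
contact_force: [0.2, 0.4, -0.5]
gripper_width: 18.4
grasp_force: 58.6
```

carry_out:
  slide:
    - [0,0,0.0007]
    - [0,0,0.0015]
    - [0,0,0.0022]
    - [0,0,0.003]
    - [0,0,0.003]
    - [0,0,0.003]
  roll: [0,0,0,0,0,0]
  claw: [0.014,0.014,0.014,0.014,0.014,0.014]

```text
clock: 20.12
position: [542.4, 275.2, 338.0]
ee_rot: [0.992, -0.126, 0.0, 0.0]
contact_force: [0.6, -0.2, -0.1]
gripper_width: 18.6
grasp_force: 58.6
```

carry_out:
  slide:
    - [0,0,0.0005]
    - [0,0,0.001]
    - [0,0,0.0015]
    - [0,0,0.002]
    - [0,0,0.002]
    - [0,0,0.002]
  roll: [0,0,0,0,0,0]
  claw: [0.014,0.014,0.014,0.014,0.014,0.014]

```text
clock: 20.88
position: [542.3, 275.1, 336.0]
ee_rot: [0.992, -0.126, -0.0, 0.0]
contact_force: [-0.0, -1.6, 0.1]
gripper_width: 18.6
grasp_force: 58.7
```

carry_out:
  slide:
    - [0.0002,0.0005,0]
    - [0.0002,0.0008,0]
    - [0.0002,0.0008,0.0005]
    - [0.0002,0.0008,0.001]
    - [0.0002,0.0008,0.001]
    - [0.0002,0.0008,0.001]
  roll: [0,0,0,0,0,0]
  claw: [0.014,0.014,0.014,0.014,0.014,0.014]

```text
clock: 21.62
position: [542.3, 274.4, 335.1]
ee_rot: [0.992, -0.126, 0.0, -0.0]
contact_force: [-0.6, 0.3, -0.0]
gripper_width: 18.0
grasp_force: 58.7
```

carry_out:
  slide:
    - [0,0,0.0005]
    - [0,0,0.001]
    - [0,0,0.001]
    - [0,0,0.001]
  roll: [0,0,0,0]
  claw: [0.014,0.014,0.014,0.014]

```text
clock: 22.12
position: [542.5, 274.4, 334.7]
ee_rot: [0.992, -0.126, 0.0, -0.0]
contact_force: [-1.6, -0.8, 5.1]
gripper_width: 18.1
grasp_force: 58.8
```

carry_out:
  slide:
    - [-0.0004,0.0003,0.0]
    - [-0.0004,0.0003,0.0003]
    - [-0.0004,0.0003,0.0003]
    - [-0.0004,0.0003,0.0003]
  roll: [0,0,0,0]
  claw: [0.014,0.014,0.014,0.014]

```text
clock: 22.62
position: [542.2, 274.3, 334.7]
ee_rot: [0.992, -0.126, 0.001, -0.001]
contact_force: [-1.2, -0.1, 6.4]
gripper_width: 18.1
grasp_force: 58.9
```

```bash
python3 c.py
```

```text
ball [542.4 274.9  76.5] 592 mouth [542.5 273.6  20.3] rim [544.7 273.   43.2] 159
ball [541.9 275.1  76.3] 610 mouth [542.9 273.1  20.3] rim [540.5 272.9  43.2] 194
22.725 [542.21426568 274.30322244 334.7199458 ] [-0.75960069  0.22259344  5.68576393] [ 9.92045510e-01 -1.25875018e-01  9.38603504e-04 -5.51652342e-04]
```

It is home (z stalls at 334.7, where 334.6 was expected). Now ease up about 11 mm and check.

carry_out:
  slide:
    - [0,0,-0.001]
    - [0,0,-0.003]
    - [0,0,-0.006]
    - [0,0,-0.009]
    - [0,0,-0.012]
    - [0,0,-0.012]
    - [0,0,-0.012]
    - [0,0,-0.012]
  roll: [0,0,0,0,0,0,0,0]
  claw: [0.014,0.014,0.014,0.014,0.014,0.014,0.014,0.014]

```text
clock: 23.72
position: [541.8, 274.1, 345.6]
ee_rot: [0.992, -0.126, -0.0, 0.0]
contact_force: [0.5, -0.7, 0.2]
gripper_width: 18.1
grasp_force: 58.6
```

```bash
python3 c.py
```

```text
ball [542.4 275.   76.7] 587 mouth [542.9 274.1  20.3] rim [544.5 273.4  43.2] 157
ball [541.9 275.   76.3] 615 mouth [511.4 254.6  20.3] rim [540.7 272.8  43.2] 200
23.825 [541.84198273 274.14093464 345.5730661 ] [-0.41590981  0.84443827  0.06205818] [ 9.92020246e-01 -1.26078573e-01 -1.07967004e-04  1.14584090e-04]
```

The jar stayed put (ball unmoved) and the stopper came free. Reseating.

carry_out:
  slide:
    - [0,0,0.003]
    - [0,0,0.006]
    - [0,0,0.0085]
    - [0,0,0.01]
    - [0,0,0.011]
    - [0,0,0.0116]
    - [0,0,0.012]
    - [0,0,0.012]
  roll: [0,0,0,0,0,0,0,0]
  claw: [0.014,0.014,0.014,0.014,0.014,0.014,0.014,0.014]

```text
clock: 24.82
position: [542.0, 274.2, 334.7]
ee_rot: [0.992, -0.126, 0.001, -0.0]
contact_force: [-1.1, -0.0, 5.5]
gripper_width: 18.2
grasp_force: 58.8
```

carry_out:
  slide:
    - [0,0,-0.0004]
    - [0,0,-0.0004]
    - [0,0,-0.0004]
    - [0,0,-0.0004]
    - [0,0,-0.0004]
    - [0,0,-0.0004]
    - [0,0,-0.0004]
    - [0,0,-0.0004]
  roll: [0,0,0,0,0,0,0,0]
  claw: [0.014,0.019,0.022,0.026,0.034,0.042,0.05,0.05]

```text
clock: 25.82
position: [541.9, 274.2, 334.1]
ee_rot: [0.992, -0.126, -0.0, -0.0]
contact_force: [0.7, 0.2, 0.6]
gripper_width: 49.8
grasp_force: 0.0
```

carry_out:
  slide:
    - [0,0,-0.01]
    - [0,0,-0.03]
    - [0,0,-0.06]
    - [0,0,-0.09]
    - [0,0,-0.1]
    - [0,0,-0.1]
    - [0,0,-0.1]
    - [0,0,-0.1]
  roll: [0,0,0,0,0,0,0,0]
  claw: [0.05,0.05,0.05,0.05,0.05,0.05,0.05,0.05]

```text
clock: 26.82
position: [541.8, 274.1, 432.7]
ee_rot: [0.992, -0.126, -0.001, 0.001]
contact_force: [1.5, 0.3, -1.3]
gripper_width: 50.2
grasp_force: 0.0
```

```bash
python3 c.py
python3 - <<'E'
from h import *
for n in("scene","top"):
    im=get_image(n);C=cloud(im);I=im["img"].astype(int)
    m=(np.hypot(C[...,0]-542,C[...,1]-274.5)<30)&(C[...,2]>150)&(C[...,2]<200)&(I[...,0]-I[...,2]>15)
    p=C[m];k=p[p[:,2]>165];print("ztop (expect 188)",np.percentile(p[:,2],[95,99]).round(1),"knob",circ(k[:,:2],10))
    if n=="scene": cv2.imwrite("pics/s7.png",cv2.resize(im["img"][100:240,360:520],None,fx=4,fy=4)[:,:,::-1])
E
```

```text
ball [542.5 275.   76.9] 576 mouth [542.3 273.6  20.3] rim [544.9 272.9  43.2] 159
ball [541.9 275.   76.3] 612 mouth [542.2 275.5  20.3] rim [540.8 272.9  43.2] 203
26.925 [541.89011396 274.17506581 433.2218704 ] [ 1.3746261  -0.20613722 -0.34072369] [ 9.92021753e-01 -1.26064176e-01 -5.51334677e-04  6.01204820e-04]
ztop (expect 188) [188.3 189.5] knob [541.3 273.6  10. ]
ztop (expect 188) [186.9 189.7] knob [542.5 275.2  10. ]
```

View pics/s7.png

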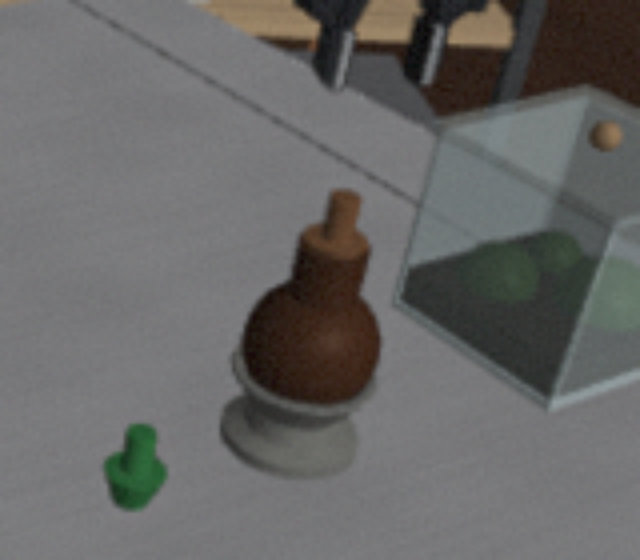

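The stopper is home (knob top at crop (343,195), z ≈ 188), the jar is seated and the gripper is clear.

```bash
python3 -c "
from bench import *
print(job_done())"
```

```text
the job is handed in; nothing more can be done
None
```

The job is handed in at about 27 s: the jar sits in the hollowed stand and the larger stopper is home after a free 11 mm lift check. The gripper is clear and the camera checks agree, but the judge returned no verdict.

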